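Pack the finishing bottles into their tote and shut the hold-down bar

TASK

The finishing work is done: put the oil bottle and the oblong can that stand on the plywood sheet back into the tote, upright, each set gently, not dropped, fully down in the empty cell it fits, so that every container has a cell of its own. Then swing the tote's wooden hold-down bar over the caps until it is fully shut, so that nothing can jump out when the tote is carried. Keep the containers upright and leave the other things on the bench where they are.

Things in the scene. Friction and masses are not known exactly. Their poses are not given: they have to be found in the camera images.
- tote: long wooden carrying tote for bottles, fixed on the table, 82 mm (x) by 328 mm (y); floor 6 mm thick, long sides 72 mm high, three plywood dividers across it whose tops are at 64 mm, end boards 88 mm high with a rounded ear to 125 mm at the rear (+x) that carries the bar's pivot. Four cells in a row along y: a long one at the +y end, then three square ones. Origin: centre of its underside; z up
- long_cell (a point): centre of the floor of the tote's long cell, 66 mm (x) by 92 mm (y) inside, the only one that the oblong can fits; empty at the start; axes as the tote's
- cell_1 (a point): centre of the floor of a square cell of the tote, 66 x 66 mm inside, for one round bottle; axes as the tote's. Two of the three square cells are occupied at the start
- cell_2 (a point): centre of the floor of a square cell of the tote, 66 x 66 mm inside, for one round bottle; axes as the tote's. Two of the three square cells are occupied at the start
- cell_3 (a point): centre of the floor of a square cell of the tote, 66 x 66 mm inside, for one round bottle; axes as the tote's. Two of the three square cells are occupied at the start
- bar_pivot (a point): point on the bar's pivot axis, midway along the tote, 112 mm above the table; the axis runs along the tote's y; axes as the tote's
- hold_bar (a joint): angle of the hold-down bar about its pivot, rad: 0 = fully shut over the caps (against its stop), up to 1.5 = swung back to the rear (+x side of the tote). The pivot is stiff, the bar stays where it is left; about 3 N at the bar move it
- hold_bar_mid (a point): middle of the hold-down bar: a round wooden rod 18 mm in diameter along the tote's y, 332 mm long, carried on flat steel straps at both ends, 72 mm from the pivot axis. Shut, its axis lies above the middle of the cells at 178 mm height, 3 mm clear of the caps of containers that stand on the cell floors
- bottle_1: amber glass bottle, round, 58 mm diameter, 160 mm high, paper band round the body, sloping shoulder from 98 to 120 mm height, black ribbed screw cap 36 mm diameter from 126 mm up to the top at 160 mm; about 0.3 kg. Origin: centre of its underside, z up. Of the three equal bottles two already stand in the tote and one (any of them) stands on the plywood sheet
- bottle_2: amber glass bottle, round, 58 mm diameter, 160 mm high, paper band round the body, sloping shoulder from 98 to 120 mm height, black ribbed screw cap 36 mm diameter from 126 mm up to the top at 160 mm; about 0.3 kg. Origin: centre of its underside, z up. Of the three equal bottles two already stand in the tote and one (any of them) stands on the plywood sheet
- bottle_3: amber glass bottle, round, 58 mm diameter, 160 mm high, paper band round the body, sloping shoulder from 98 to 120 mm height, black ribbed screw cap 36 mm diameter from 126 mm up to the top at 160 mm; about 0.3 kg. Origin: centre of its underside, z up. Of the three equal bottles two already stand in the tote and one (any of them) stands on the plywood sheet
- can: oblong sheet-metal can, 58 mm (its x) by 84 mm (its y), flat top at 120 mm, black ribbed screw cap in the middle of the top, 36 mm diameter from 126 mm up to the top at 160 mm; about 0.4 kg. Origin: centre of its underside, z up; the same after half a turn
- work_board: plywood sheet lying on the table, fixed, 150 mm (x) by 220 mm (y), 6 mm thick; the loose bottle and the can stand on it. Origin: centre of its underside
- dust_brush: bystander: flat wooden dust brush, 44 x 185 x 18 mm, lying
- blank_3: bystander: hollowed wooden blank, 68 x 90 x 34 mm
- glue_bottle: bystander: white glue bottle lying on its side, 140 mm long, 37 mm high
- wax_tin: bystander: flat round tin, 68 mm diameter, 25 mm high
Things that resemble listed ones, but are neither listed nor needed, are in the scene too. Leave any green or yellow look-alike of the bottle_3 alone.

How it is judged:
At the end, for the whole second after the job is handed in: Each of the three bottles stands in one of the three square cells and the can in the long cell, all on the cell floor (underside less than 5 mm above it, origin within 9 mm of the cell's centre), upright within 0.1 rad and at rest, and the hold-down bar is shut over them (joint below 0.08 rad) (((horizontal distance between bottle_1 and cell_1 below 0.009 m and z of bottle_1 in the frame of cell_1 below 0.005 m) or (horizontal distance between bottle_1 and cell_2 below 0.009 m and z of bottle_1 in the frame of cell_2 below 0.005 m) or (horizontal distance between bottle_1 and cell_3 below 0.009 m and z of bottle_1 in the frame of cell_3 below 0.005 m)) and ((horizontal distance between bottle_2 and cell_1 below 0.009 m and z of bottle_2 in the frame of cell_1 below 0.005 m) or (horizontal distance between bottle_2 and cell_2 below 0.009 m and z of bottle_2 in the frame of cell_2 below 0.005 m) or (horizontal distance between bottle_2 and cell_3 below 0.009 m and z of bottle_2 in the frame of cell_3 below 0.005 m)) and ((horizontal distance between bottle_3 and cell_1 below 0.009 m and z of bottle_3 in the frame of cell_1 below 0.005 m) or (horizontal distance between bottle_3 and cell_2 below 0.009 m and z of bottle_3 in the frame of cell_2 below 0.005 m) or (horizontal distance between bottle_3 and cell_3 below 0.009 m and z of bottle_3 in the frame of cell_3 below 0.005 m)) and horizontal distance between can and long_cell below 0.009 m and z of can in the frame of long_cell below 0.005 m and angle between each of bottle_1, bottle_2, bottle_3, can's own z axis and vertical below 0.1 rad and linear speed of each of bottle_1, bottle_2, bottle_3, can below 0.03 m/s and value of joint hold_bar below 0.08 rad); the robot touches nothing.
It fails at once if a bystander (brush, wooden blank, glue bottle or tin) is moved by more than 30 mm (distance of any of dust_brush, blank_3, glue_bottle, wax_tin from where it was at the start of the episode above 0.03 m).
It fails at once if a bottle or the can is tipped by more than 0.8 rad (about 45 degrees) (angle between any of bottle_1, bottle_2, bottle_3, can's own z axis and vertical above 0.8 rad).
It fails at once if a bottle or the can is dropped into the tote (faster than 0.45 m/s with its underside inside the tote, below the divider tops) ((linear speed of bottle_1 above 0.45 m/s and z of bottle_1 in the frame of tote below 0.064 m and x of bottle_1 in the frame of tote between -0.05 and 0.05 m and y of bottle_1 in the frame of tote between -0.17 and 0.17 m) or (linear speed of bottle_2 above 0.45 m/s and z of bottle_2 in the frame of tote below 0.064 m and x of bottle_2 in the frame of tote between -0.05 and 0.05 m and y of bottle_2 in the frame of tote between -0.17 and 0.17 m) or (linear speed of bottle_3 above 0.45 m/s and z of bottle_3 in the frame of tote below 0.064 m and x of bottle_3 in the frame of tote between -0.05 and 0.05 m and y of bottle_3 in the frame of tote between -0.17 and 0.17 m) or (linear speed of can above 0.45 m/s and z of can in the frame of tote below 0.064 m and x of can in the frame of tote between -0.05 and 0.05 m and y of can in the frame of tote between -0.17 and 0.17 m)).
It also fails if it takes over 69 s, if anything falls off the work surface, if the arm or the gripper's body presses on something with over 40 N, if the wrist force passes 120 N, or if a joint passes its speed limit or range.

ROBOT

A 6-joint arm with a two-finger parallel gripper is mounted at the origin on a cart in front of the work surface, level with it; the furniture and walls round the work are solid. World frame = base frame: x ahead of the robot, y to its left, z up, the work surface at z = 0. Lengths are in m, angles in rad, forces in N, time in s.
With the tool pointing down it reaches from about 0.275 to 0.85 m from the base axis. Payload 5.2 kg.
Tool frame: the origin (TCP) lies between the finger pads; the fingertips stand 22 mm ahead of it and the grasp point (between the pads) lies 3 mm ahead of it; z points along the fingers, y is the line along which they close (so a half turn about z gives the same grasp; the last joint's range is limited). The gripper opens to 85 mm and grips with 20 to 120 N. Pads are 22 mm wide; open, the fingers measure 114 mm over their backs; the gripper's body (76 mm by 85 mm) begins 54 mm behind the grasp point. The pads swing forward as they close: fully open they stand 13 mm farther back than shut.
Start: joints at [1.022, 0.259, 1.535, -0, 1.348, -0.203], TCP at [0.186, 0.517, 0.253] pointing down, gripper open.
Joint ranges: [-3.14, 3.14], [-0.91, 2.08], [0.19, 2.58], [-1.22, 4.36], [0.22, 2.71], [-3.12, 3.12]. Speed limits (rad/s): [2.57, 2.57, 3.14, 3.14, 3.14, 3.14].

INTERFACE

Orientations are given as a unit quaternion [x, y, z, w].
In Python, from cell import bot gives the robot as it stands.
- The arm moves only by the tool drive_tool, never from a script. Its argument "increments" is a list that holds one entry, the list of rows, each a list of 4 numbers: the shift along the world's x, y, z in cm, then the turn about the world's z in degrees. A call has 1 to 12 rows; each row is the pose to reach, as a shift and turn from the pose commanded when the call began; what a row does not reach only later rows make up. A row lasts 1/8 s, in which the tool goes at most 62.5 mm and 10.7 degrees, less where a joint would pass 70% of its speed; a pose out of reach is approached as far as the arm can. A call with a gripper value outside its range is refused whole. "claw" is the closure, from -1 (fully open) to 1 (shut), set as the call begins (left out, the last holds). The fingers move at their own pace and stop on an object; the grip force is fixed at half the most. Time passes only in rows, so rows that repeat a pose let the fingers close. It gives the time, the measured TCP pose, the force, the opening and the grip force at its end, in the units of the state.
- bot.observe(): the state, without advancing time (a new reading comes with each control period).
- bot.grab_frame(name): name is "scene" or "top" or "wrist"; returns a dict with "frame" (480x640x3 uint8, red, green, blue), "K" (3x3 intrinsics, pixels), "world_from_camera" (4x4, takes a point from camera to world coordinates). Camera axes: x right, y down, z forward; pixel columns grow to the right and rows downward; lengths in m; the calibration is good to about 2 mm. A picture is of the moment at which its call begins. There is no depth.
- bot.sign_off(): hands the job in; it is judged then, once.
Trained networks look in a picture, given as the dict that the camera call returned (one of the last four; its "shot" number tells which), for a name from the list of things; names that differ only in an ending like _2 or _b are one class to them, and where a whole thing is asked for, a point or a joint stands for the part that bears it (a point fixed in the world has none). Each returns a list of dicts, best first, with "conf" (0 to 1); they miss things now and then, are a little off and sometimes report something else, mostly with a low value. They report only what shows in the picture. A call takes as long as a camera call. They do not tell look-alikes from the thing itself.
- bot.trace(thing, picture): "mask" (480x640 bool, what is visible of it) and "extent" ([left, top, right, bottom] in pixels, round what is visible of it).
- bot.landmark_of(thing, picture): "centre" ([column, row] in pixels: a listed point, or the origin of a listed thing).
The state is a dict: "time": time; "joint_positions": joint angles; "joint_vel": joint speeds; "tau": joint torques, N m; "tcp_pos": TCP position; "tcp_rot": TCP orientation; "contact_force": force on the tool from outside, world axes, zero at the start; "ft_torque": the same for the moment, N m; "finger_gap": opening from 0.0 (shut) to 1.0 (fully open); "grasp_force": force on a finger pad.
Only numpy, scipy, OpenCV 4.12 (cv2) and the standard library are available. Lean on these libraries where they do the work, as an engineer would, in place of code of your own. Each camera call takes 0.05 s, during which the arm holds its last target. There are 200 camera calls.

## Working session

There is one attempt and no reset: what is moved stays moved. The work goes in short steps, Python scripts to look and compute and a tool call to move; the robot and the scene stay as the last step left them, time stands still between calls to the robot, and variables do not carry over. Pictures are saved under pics/ and viewed, at most 13 in all, crops included, and the job is handed in when it is done.

Besides the shell and the picture viewer there is one more tool, called after "Request:" by a JSON object that holds its "fn" and its "kwargs". drive_tool: Moves the arm, as the interface text tells. Its arguments: {"type":"object","properties":{"increments":{"type":"array","items":{"type":"array","items":{"type":"array","items":{"type":"number"}}}},"claw":{"type":"number"}},"required":["increments"]}

```bash
mkdir -p pics; cat > h.py <<'E'
import numpy as np, cv2
from cell import bot
def save(p,n,crop=None,s=1):
    im=p["frame"][:,:,::-1]
    if crop: im=im[crop[1]:crop[3],crop[0]:crop[2]]
    cv2.imwrite(f"pics/{n}.png",cv2.resize(im,None,fx=s,fy=s))
def ray(p,px):
    T=np.array(p["world_from_camera"]);d=T[:3,:3]@np.linalg.inv(p["K"])@np.array([px[0],px[1],1.]);return T[:3,3],d
def atz(p,px,z):
    o,d=ray(p,px);return o+d*(z-o[2])/d[2]
def proj(p,X):
    T=np.linalg.inv(p["world_from_camera"]);c=T[:3,:3]@np.array(X)+T[:3,3];u=np.array(p["K"])@c;return u[:2]/u[2]
E
python3 - <<'E'
from h import *
np.set_printoptions(precision=3,suppress=True)
s=bot.observe();print(s["time"],s["tcp_pos"],s["tcp_rot"],s["finger_gap"])
a=bot.grab_frame("top");b=bot.grab_frame("scene")
im=np.hstack([a["frame"],b["frame"]])
save(a,"top0");save(b,"scene0")
for p,n in((a,"top"),(b,"scene")):
    print(n,np.array(p["world_from_camera"]))
    for t in("tote","long_cell","cell_1","bottle_1","can","hold_bar_mid","work_board","bar_pivot"):
        print(t,[(np.round(r["centre"]).tolist(),round(r["conf"],2)) for r in bot.landmark_of(t,p)[:6]])
E
```

```text
0.0 [0.186 0.517 0.252] [ 0.172  0.985 -0.001 -0.   ] 1.0011470206110265
top [[ 0.02  -0.988  0.155  0.379]
 [-1.    -0.018  0.014 -0.041]
 [-0.011 -0.156 -0.988  1.399]
 [ 0.     0.     0.     1.   ]]
tote [([281.0, 250.0], 0.6)]
long_cell [([240.0, 253.0], 0.58), ([319.0, 244.0], 0.56)]
cell_1 [([299.0, 248.0], 0.93), ([319.0, 245.0], 0.78), ([274.0, 250.0], 0.67)]
bottle_1 [([335.0, 178.0], 0.7), ([268.0, 295.0], 0.7), ([397.0, 309.0], 0.67), ([319.0, 244.0], 0.6), ([270.0, 247.0], 0.57)]
can [([426.0, 310.0], 0.74)]
hold_bar_mid [([269.0, 208.0], 0.83), ([272.0, 249.0], 0.63)]
work_board [([411.0, 313.0], 0.67), ([311.0, 306.0], 0.56)]
bar_pivot [([276.0, 233.0], 0.95)]
scene [[ 0.71  -0.254  0.657 -0.286]
 [-0.704 -0.279  0.653 -0.903]
 [ 0.018 -0.926 -0.377  0.636]
 [ 0.     0.     0.     1.   ]]
tote [([278.0, 280.0], 0.71), ([274.0, 273.0], 0.47)]
long_cell []
cell_1 [([324.0, 293.0], 0.84), ([272.0, 273.0], 0.82), ([296.0, 284.0], 0.8), ([249.0, 316.0], 0.72)]
bottle_1 [([329.0, 362.0], 0.91), ([392.0, 274.0], 0.76), ([227.0, 292.0], 0.58), ([326.0, 293.0], 0.56)]
can [([371.0, 385.0], 0.7)]
hold_bar_mid [([301.0, 210.0], 0.95)]
work_board [([353.0, 376.0], 0.74)]
bar_pivot []
```

View pics/top0.png

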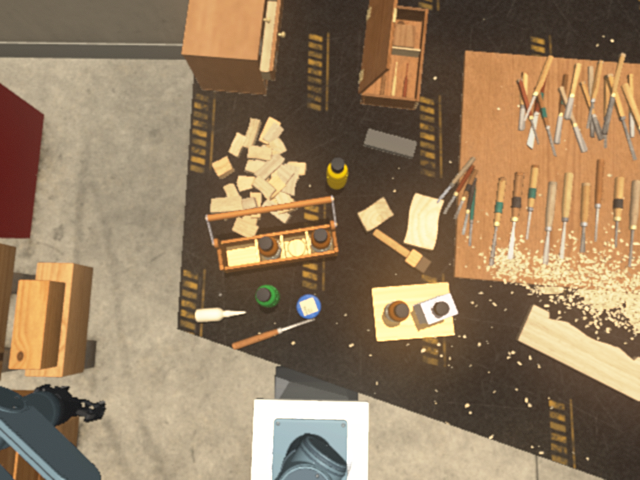

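View pics/scene0.png

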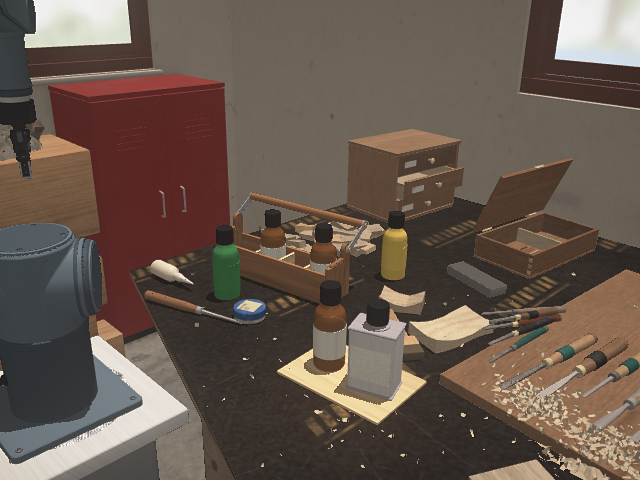

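The top view shows these bottle candidates: amber on the plywood at (397,309), green look-alike at (268,295), yellow look-alike at (335,178), and two amber bottles in the tote at (269,245) and (320,238). The can is at (436,308). By the description I choose the amber one on the plywood. The empty cells are the long one at (241,253) and the middle square one at (295,246). The bar at (270,208) is swung back. Next I take a close crop to check this.

```bash
python3 - <<'E'
from h import *
np.set_printoptions(precision=4,suppress=True)
a=bot.grab_frame("top")
A=cv2.resize(a["frame"][190:280,200:345],None,fx=4.5,fy=4.5,interpolation=cv2.INTER_CUBIC)
B=cv2.resize(a["frame"][275:345,362:465],None,fx=4.5,fy=4.5,interpolation=cv2.INTER_CUBIC)
W=max(A.shape[1],B.shape[1]); P=lambda i:cv2.copyMakeBorder(i,0,0,0,W-i.shape[1],cv2.BORDER_CONSTANT)
img=np.vstack([P(A),P(B)])[:,:,::-1];print(img.shape,A.shape);cv2.imwrite("pics/crop1.png",img[:, :])
for t in("bottle_1","can","work_board","tote","hold_bar"):
    for r in bot.trace(t,a)[:6]:
        m=r["mask"];c=cv2.minAreaRect(np.argwhere(m)[:,::-1].astype(np.float32))
        print(t,round(r["conf"],2),m.sum(),np.round(r["extent"]),np.round(c[0],1),np.round(c[1],1),round(c[2],1))
E
```

```text
(720, 652, 3) (405, 652, 3)
bottle_1 0.96 432 [252. 286. 280. 306.] [267.  295.5] [21. 24.] 90.0
bottle_1 0.72 464 [324. 160. 344. 190.] [335.5 173.5] [29. 19.] 90.0
bottle_1 0.69 468 [384. 301. 410. 321.] [395.5 311. ] [22. 25.] 90.0
bottle_1 0.69 414 [308. 229. 334. 254.] [320.  240.5] [23. 20.] 90.0
bottle_1 0.64 413 [257. 237. 281. 258.] [268.5 247.5] [21. 23.] 90.0
can 0.91 897 [412. 293. 457. 324.] [434.  309.2] [24.2 39.7] 70.7
work_board 0.77 2753 [371. 285. 451. 337.] [411.6 311.1] [53.9 77.1] 85.1
hold_bar 0.91 966 [205. 196. 340. 242.] [269.8 218.1] [ 27.6 128.7] 82.1
hold_bar 0.58 910 [414. 292. 457. 322.] [434.4 308.7] [24.3 40.2] 71.6
hold_bar 0.44 3614 [204. 197. 339. 272.] [272.6 234.8] [ 60.6 128.7] 81.2
```

View pics/crop1.png

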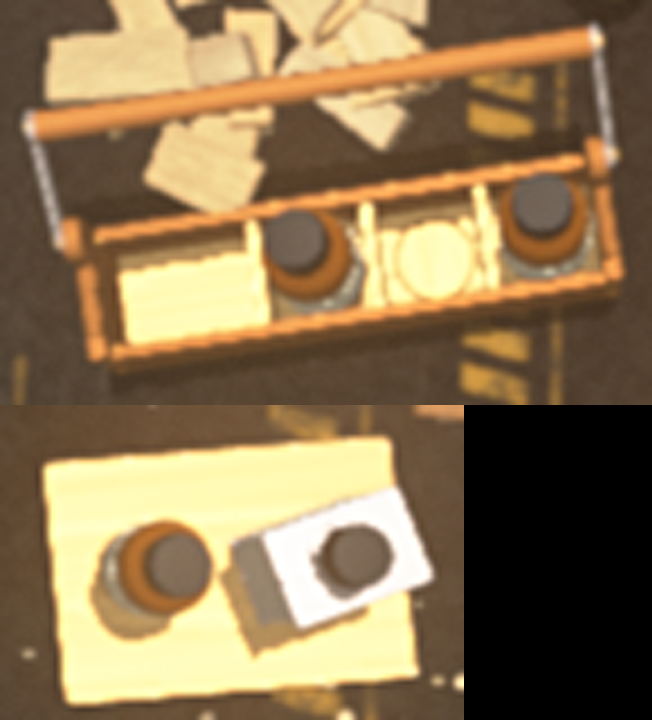

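The crop confirms an amber bottle and the silver can on the plywood, and shows the empty long cell and the empty third square cell from +y with a round mark at (436,260) in the crop. Next I turn these into positions.

```bash
python3 - <<'E'
from h import *
np.set_printoptions(precision=4,suppress=True)
a=bot.grab_frame("top")
A=lambda u,v:(200+u/4.5-.4,190+v/4.5-.4); B=lambda u,v:(362+u/4.5-.4,275+(v-405)/4.5-.4)
for n,q,z in [("loose cap",B(180,568),.166),("can cap",B(358,556),.166),
 ("can c1",B(265,540),.126),("can c2",B(397,488),.126),("can c3",B(433,575),.126),("can c4",B(302,627),.126),
 ("tote cap L",A(295,238),.166),("tote cap R",A(543,203),.166),("mark",A(436,260),.006),
 ("pivot L",A(66,237),.112),("pivot R",A(605,158),.112),("div1 front",A(265,322),.064),("div1 back",A(252,225),.064),("corner FL",A(97,357),.088),("corner FR",A(620,277),.088)]:
    print(n,atz(a,q,z)[:2])
for n,u in(("barL",(28,125)),("barR",(597,38))):
    for z in(.146,):print(n,atz(a,A(*u),z)[:2])
E
```

```text
loose cap [ 0.4019 -0.2286]
can cap [ 0.4105 -0.3283]
can c1 [ 0.4196 -0.284 ]
can c2 [ 0.4512 -0.361 ]
can c3 [ 0.4015 -0.3807]
can c4 [ 0.3703 -0.3047]
tote cap L [0.5701 0.123 ]
tote cap R [ 0.5931 -0.0193]
mark [0.5821 0.0522]
pivot L [0.5766 0.2681]
pivot R [ 0.6307 -0.0551]
div1 front [0.5329 0.1532]
div1 back [0.5936 0.1637]
corner FL [0.5069 0.2509]
corner FR [ 0.5618 -0.0657]
barL [0.6378 0.286 ]
barR [ 0.6963 -0.0489]
```

Request:
{"fn": "drive_tool", "kwargs": {"increments": [[[1.5,-1.5,2,-4],[4.5,-5,4,-10],[8,-9,6,-16],[12,-13,8,-22],[16,-17,10,-28],[20,-21,12,-34],[24,-25,13.5,-40],[28,-29,15,-46],[32,-33,16,-52],[35,-37,16.7,-57],[37.5,-39.5,16.7,-60],[38.4,-40.7,16.7,-60.4]]]}}

```text
time: 2.75
tcp_pos: [0.5714, 0.1089, 0.4196]
tcp_rot: [0.645, 0.764, -0.0, -0.0]
contact_force: [-0.0, -0.0, -0.9]
finger_gap: 1.004
grasp_force: 0.0
```

```bash
python3 - <<'E'
from h import *
np.set_printoptions(precision=4,suppress=True)
s=bot.observe();print(s["time"],s["tcp_pos"],s["tcp_rot"],s["joint_positions"])
a=bot.grab_frame("wrist");save(a,"w1");print(np.array(a["world_from_camera"]),a["K"])
for t in("long_cell","cell_1","bottle_1","hold_bar_mid","tote"):
    print(t,[(np.round(r["centre"]).tolist(),round(r["conf"],2),np.round(atz(a,r["centre"],{'tote':0,'hold_bar_mid':.146}.get(t,.006))[:2],4)) for r in bot.landmark_of(t,a)[:6]])
E
```

```text
2.75 [0.5714 0.1089 0.4196] [ 0.6449  0.7642 -0.0004 -0.0004] [-0.0033  0.2681  1.128  -0.0001  1.7466 -0.1722]
[[ 0.9858  0.1606  0.0492  0.5587]
 [ 0.1679 -0.9412 -0.2933  0.1844]
 [-0.0008  0.2974 -0.9548  0.5401]
 [ 0.      0.      0.      1.    ]] [[417.519    0.     319.0722]
 [  0.     417.519  240.7601]
 [  0.       0.       1.    ]]
long_cell [([322.0, 89.0], 0.94, array([0.557 , 0.2098]))]
cell_1 []
bottle_1 [([321.0, 162.0], 0.83, array([0.5715, 0.124 ])), ([316.0, 269.0], 0.79, array([ 0.5887, -0.0209])), ([445.0, 313.0], 0.75, array([ 0.7803, -0.0555])), ([216.0, 140.0], 0.74, array([0.4368, 0.1283]))]
hold_bar_mid [([416.0, 201.0], 0.61, array([0.6639, 0.1184]))]
tote []
```

View pics/w1.png

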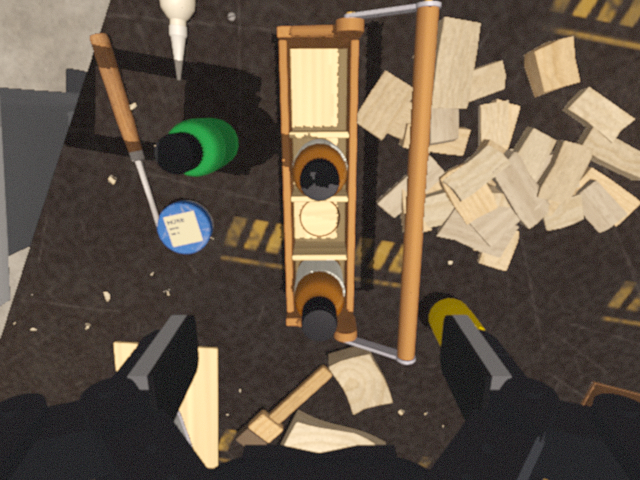

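The wrist view shows the tote lengthwise: the long cell at (317,88), a bottle with its cap at (320,178), the empty square cell with its mark at (320,217), and a bottle with its cap at (319,316). The dividers are at rows ~132, 197 and 254, and the bar runs from (428,8) to (405,358).

```bash
python3 - <<'E'
from h import *
np.set_printoptions(precision=4,suppress=True)
a=bot.grab_frame("wrist")
for n,q,z in [("mark",(320,217.5),.006),("d1",(319.5,132.5),.064),("d2",(320.5,197.5),.064),("d3",(320,254.5),.064),
 ("barT",(428,8),.146),("barB",(405,358),.146),("FL outer",(279,30),.088),("BL outer",(288,325),.088),("d1L",(290,132),.064),("d1R",(349,132),.064),("d3L",(292,254),.064),("d3R",(348,254),.064)]:
    print(n,atz(a,q,z)[:2])
# model: project with hypothesised pose
def model(p,c,yaw,n):
    im=p["frame"][:,:,::-1].copy();im=cv2.resize(im,None,fx=2,fy=2);cy,sy=np.cos(yaw),np.sin(yaw)
    W=lambda x,y,z:(c[0]+cy*x-sy*y,c[1]+sy*x+cy*y,z)
    def poly(pts,col):cv2.polylines(im,[np.int32([2*proj(p,W(*q)) for q in pts])],True,col,1)
    for yc,h in((.108,.046),(.023,.033),(-.049,.033),(-.121,.033)):
        for z,col in((.006,(0,0,255)),(.064,(255,255,0))):
            poly([(-.033,yc-h,z),(.033,yc-h,z),(.033,yc+h,z),(-.033,yc+h,z)],col)
    poly([(-.041,-.164,.072),(.041,-.164,.072),(.041,.164,.072),(-.041,.164,.072)],(0,255,0))
    for th in(1.5,):
        ang=np.arctan2(.066,-.029)-th;bx,bz=.029+.072*np.cos(ang),.112+.072*np.sin(ang)
        poly([(bx,-.166,bz),(bx,.166,bz)],(255,0,255))
    im=im[0:720,480:900];cv2.imwrite(f"pics/{n}.png",cv2.resize(im,None,fx=.83,fy=.83))
model(a,(.5735,.1003),np.radians(9.8),"w1m")
E
```

```text
mark [0.5809 0.055 ]
d1 [0.561  0.1647]
d2 [0.5747 0.093 ]
d3 [0.5862 0.024 ]
barT [0.6329 0.2848]
barB [ 0.6926 -0.0493]
FL outer [0.5047 0.2552]
BL outer [ 0.5621 -0.0636]
d1L [0.5287 0.1597]
d1R [0.5931 0.1709]
d3L [0.5527 0.0188]
d3R [0.6194 0.0304]
```

View pics/w1m.png

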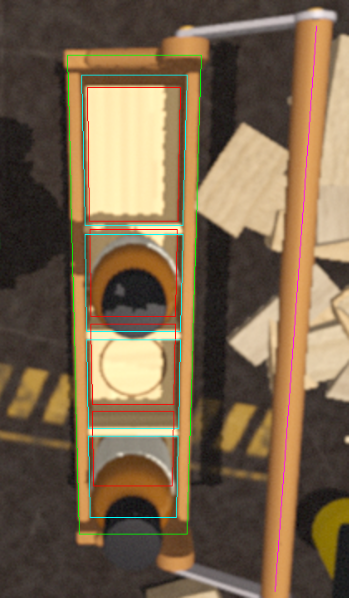

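Request:
{"fn": "drive_tool", "kwargs": {"increments": [[[-1,-2,0,0],[-3,-6,0,0],[-5,-10.5,0,0],[-7,-15,0,0],[-9,-19.5,0,0],[-11,-24,0,0],[-13,-28,0,0],[-15,-32,0,0],[-16.5,-35,0,0],[-17,-36,0,0],[-17,-36,0,0]]]}}

```text
time: 4.47
tcp_pos: [0.3999, -0.2495, 0.4205]
tcp_rot: [0.645, 0.764, 0.0, 0.0]
contact_force: [-0.8, 0.3, 0.0]
finger_gap: 0.998
grasp_force: 0.0
```

```bash
python3 - <<'E'
from h import *
np.set_printoptions(precision=4,suppress=True)
s=bot.observe();print(s["time"],s["tcp_pos"],s["tcp_rot"],s["joint_positions"])
a=bot.grab_frame("wrist");im=cv2.resize(a["frame"][:,:,::-1],None,fx=2,fy=2)
def circ(c,r,z,col):
    t=np.linspace(0,2*np.pi,40);cv2.polylines(im,[np.int32([2*proj(a,(c[0]+r*np.cos(q),c[1]+r*np.sin(q),z)) for q in t])],True,col,1)
b=(.4019,-.2286);circ(b,.018,.166,(255,255,0));circ(b,.029,.006,(0,0,255))
c=(.4107,-.331);y=np.radians(22.3);circ(c,.018,.166,(255,255,0))
for z,col in((.006,(0,0,255)),(.126,(0,255,0))):
    cv2.polylines(im,[np.int32([2*proj(a,(c[0]+np.cos(y)*u-np.sin(y)*v,c[1]+np.sin(y)*u+np.cos(y)*v,z)) for u,v in((-.029,-.042),(.029,-.042),(.029,.042),(-.029,.042))])],True,col,1)
q=2*proj(a,(.405,-.28,.1)).astype(int);print(q)
x0,y0=max(q[0]-330,0),max(q[1]-290,0);print(x0,y0);cv2.imwrite("pics/w2m.png",im[y0:y0+600,x0:x0+700])
for t in("bottle_1","can"):
    print(t,[(np.round(r["centre"],1).tolist(),round(r["conf"],2),np.round(atz(a,r["centre"],.006)[:2],4)) for r in bot.landmark_of(t,a)[:6]])
E
```

```text
4.475 [ 0.3999 -0.2495  0.4205] [0.6446 0.7645 0.0001 0.0001] [-0.7953  0.0522  1.3844  0.0003  1.7048 -0.965 ]
[636 428]
306 138
bottle_1 [([517.9, 3.2], 0.75, array([ 0.5909, -0.0204])), ([322.9, 158.4], 0.69, array([ 0.4017, -0.2299]))]
can [([316.6, 235.6], 0.79, array([ 0.4108, -0.3317])), ([316.6, 199.8], 0.4, array([ 0.4027, -0.2837]))]
```

View pics/w2m.png

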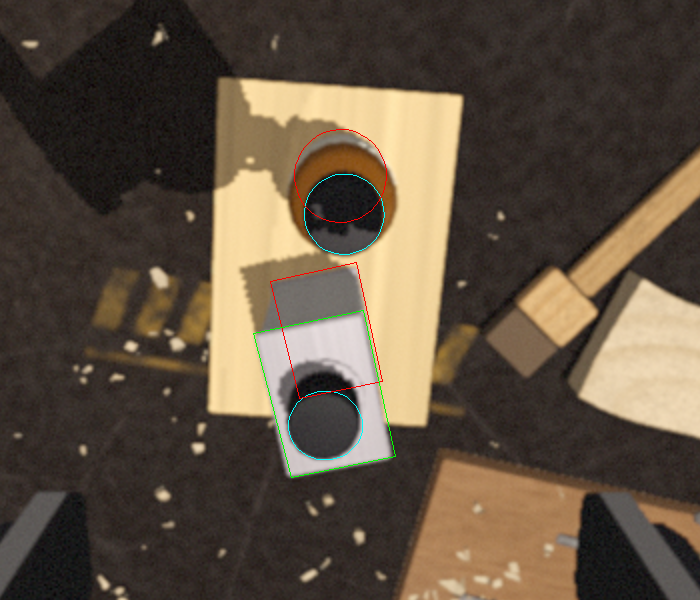

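The overlay fits the bottle at (0.402,-0.229) and the can at (0.411,-0.331, yaw 22.3°) to about 1 mm. I descend on the bottle cap.

Request:
{"fn": "drive_tool", "kwargs": {"increments": [[[0.2,2,-2,0],[0.2,2,-6,0],[0.2,2,-10,0],[0.2,2,-14,0],[0.2,2,-18,0],[0.2,2,-21,0],[0.2,2,-23.5,0],[0.2,2,-25.2,0],[0.2,2,-26.2,0],[0.2,2,-26.7,0],[0.2,2,-26.7,0]]], "claw": -1}}

```text
time: 6.0
tcp_pos: [0.4027, -0.2294, 0.1535]
tcp_rot: [0.644, 0.765, -0.0, 0.0]
contact_force: [-0.0, 0.7, -0.5]
finger_gap: 0.999
grasp_force: 0.0
```

Request:
{"fn": "drive_tool", "kwargs": {"increments": [[[0,0,0,0],[0,0,0,0],[0,0,0,0],[0,0,0,0],[0,0,0,0],[0,0,0,0],[0,0,0,0],[0,0,0,0]]], "claw": 1}}

```text
time: 7.0
tcp_pos: [0.4025, -0.2299, 0.1539]
tcp_rot: [0.644, 0.765, -0.0, 0.0]
contact_force: [-1.6, -0.5, 5.7]
finger_gap: 0.404
grasp_force: 59.5
```

Request:
{"fn": "drive_tool", "kwargs": {"increments": [[[0,0,1,0],[0,0,4,0],[0,0,8,0],[0,0,12,0],[0.5,1,16,0],[2,3.5,19,0],[4,7,20,0],[6.5,10.5,20,0],[9,14,20,0],[11.5,18,20,0],[13.5,21.5,20,0],[15.5,24.5,20,0]]]}}

```text
time: 8.5
tcp_pos: [0.5575, 0.0172, 0.3528]
tcp_rot: [0.644, 0.765, -0.0, -0.001]
contact_force: [0.2, -1.0, -3.6]
finger_gap: 0.407
grasp_force: 60.8
```

Request:
{"fn": "drive_tool", "kwargs": {"increments": [[[1.5,2.5,0,0],[2.3,3.5,0,0],[2.4,3.7,0,0],[2.4,3.7,0,0],[2.4,3.7,0,0]]]}}

```text
time: 9.12
tcp_pos: [0.581, 0.0515, 0.3535]
tcp_rot: [0.645, 0.764, -0.0, 0.0]
contact_force: [-0.0, -0.4, -4.1]
finger_gap: 0.409
grasp_force: 60.8
```

```bash
python3 - <<'E'
from h import *
np.set_printoptions(precision=4,suppress=True)
s=bot.observe();print(s["time"],s["tcp_pos"],s["tcp_rot"],s["contact_force"])
a=bot.grab_frame("wrist");im=cv2.resize(a["frame"][:,:,::-1],None,fx=1.25,fy=1.25);cv2.imwrite("pics/w3.png",im)
E
```

```text
9.125 [0.581  0.0515 0.3535] [ 0.6447  0.7645 -0.0001  0.0001] [-0.0296 -0.3779 -4.0827]
```

View pics/w3.png

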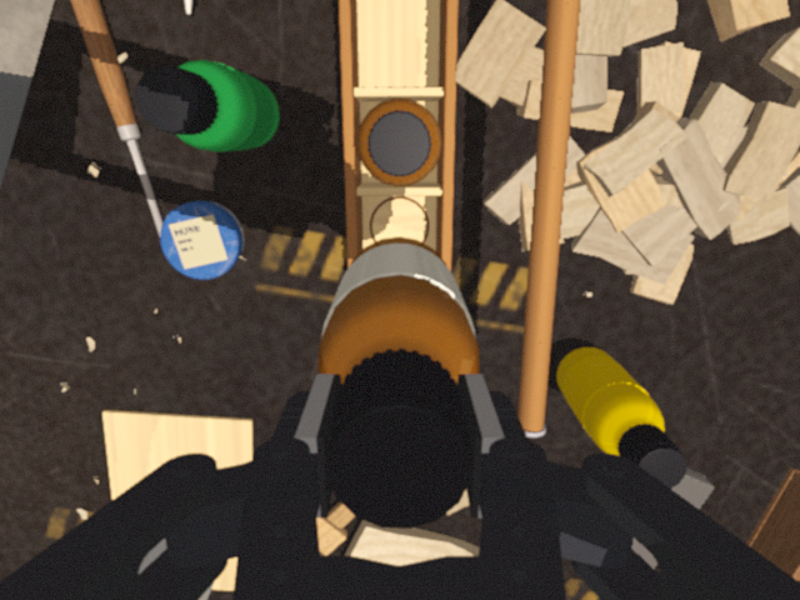

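The bottle hangs straight at (400,450), centred between the tote's side walls, with the empty cell just ahead and below it. I lower it.

Request:
{"fn": "drive_tool", "kwargs": {"increments": [[[0,0,-2,0],[0,0,-5,0],[0,0,-8,0],[0,0,-10.5,0],[0,0,-12.5,0],[0,0,-13.7,0],[0,0,-14.5,0],[0,0,-15.2,0],[0,0,-15.2,0]]]}}

```text
time: 10.3
tcp_pos: [0.5813, 0.0524, 0.2012]
tcp_rot: [0.644, 0.765, -0.0, -0.0]
contact_force: [0.4, -0.1, -2.9]
finger_gap: 0.405
grasp_force: 60.9
```

Request:
{"fn": "drive_tool", "kwargs": {"increments": [[[0,0,-0.7,0],[0,0,-1.4,0],[0,0,-2.1,0],[0,0,-2.8,0],[0,0,-3.4,0],[0,0,-3.9,0],[0,0,-4.2,0],[0,0,-4.4,0],[0,0,-4.4,0]]]}}

```text
time: 11.42
tcp_pos: [0.5814, 0.0525, 0.1573]
tcp_rot: [0.644, 0.765, -0.0, -0.0]
contact_force: [-0.6, -0.2, -3.5]
finger_gap: 0.409
grasp_force: 60.9
```

Request:
{"fn": "drive_tool", "kwargs": {"increments": [[[0,0,-0.2,0],[0,0,-0.3,0],[0,0,-0.4,0],[0,0,-0.45,0],[0,0,-0.45,0]]]}}

```text
time: 12.05
tcp_pos: [0.5815, 0.0524, 0.1539]
tcp_rot: [0.644, 0.765, 0.0, 0.0]
contact_force: [-3.2, 0.2, 4.6]
finger_gap: 0.405
grasp_force: 61.9
```

Contact with the floor at the expected height (0.1539 m, as at the pick). Now I release, rise, and go to the can.

Request:
{"fn": "drive_tool", "kwargs": {"increments": [[[0,0,0,0],[0,0,0,0],[0,0,0,0],[0,0,0,0],[0,0,1,0],[0,0,3,0],[0,0,6,0],[0,0,10,0],[0,0,14,0],[0,0,17,0],[0,0,18,0]]], "claw": -1}}

```text
time: 13.42
tcp_pos: [0.5821, 0.0524, 0.3357]
tcp_rot: [0.644, 0.765, 0.001, 0.002]
contact_force: [-0.2, 0.4, -0.1]
finger_gap: 1.002
grasp_force: 0.0
```

```bash
python3 - <<'E'
from h import *
s=bot.observe();print(s["time"],s["tcp_pos"],s["finger_gap"])
p=np.array(s["tcp_pos"]);print("to can cm",(np.array([.4107,-.331,.1535])-p)*100)
E
```

```text
13.425 [0.5821049  0.05242803 0.33571329] 1.0021068956262056
to can cm [-17.1404902  -38.34280316 -18.22132945]
```

Request:
{"fn": "drive_tool", "kwargs": {"increments": [[[-1,-2,1,1],[-2.5,-5.5,2,3],[-4.5,-10,2,5],[-6.5,-14.5,2,7],[-8.5,-19,2,9],[-10.5,-23.5,2,11],[-12.5,-28,2,12.5],[-14.5,-32.5,2,12.5],[-16,-36,1,12.5],[-17,-38,0,12.5],[-17.1,-38.3,-1,12.5],[-17.1,-38.3,-1,12.5]]]}}

```text
time: 14.92
tcp_pos: [0.4102, -0.3296, 0.3214]
tcp_rot: [0.557, 0.83, 0.001, -0.001]
contact_force: [0.2, 0.2, 0.0]
finger_gap: 1.002
grasp_force: 0.0
```

Request:
{"fn": "drive_tool", "kwargs": {"increments": [[[0,0,-2,0],[0,0,-5,0],[0,0,-8.5,0],[0,0,-11.5,0],[0,0,-14,0],[0,0,-15.5,0],[0,0,-16,0],[0,0,-16,0]]]}}

```text
time: 15.92
tcp_pos: [0.4108, -0.3305, 0.1633]
tcp_rot: [0.557, 0.831, -0.0, 0.0]
contact_force: [0.5, -0.3, 0.7]
finger_gap: 0.997
grasp_force: 0.0
```

Request:
{"fn": "drive_tool", "kwargs": {"increments": [[[0,0,-0.5,0],[0,0,-0.9,0],[0,0,-0.9,0]]]}}

```text
time: 16.3
tcp_pos: [0.4103, -0.3305, 0.1536]
tcp_rot: [0.557, 0.83, 0.0, -0.0]
contact_force: [0.1, 0.4, -0.7]
finger_gap: 0.997
grasp_force: 0.0
```

Request:
{"fn": "drive_tool", "kwargs": {"increments": [[[0,0,0,0],[0,0,0,0],[0,0,0,0],[0,0,0,0],[0,0,0,0],[0,0,0,0],[0,0,0,0]]], "claw": 1}}

```text
time: 17.18
tcp_pos: [0.4104, -0.3308, 0.1541]
tcp_rot: [0.557, 0.83, -0.0, 0.0]
contact_force: [-2.7, -1.0, 4.8]
finger_gap: 0.406
grasp_force: 59.9
```

Request:
{"fn": "drive_tool", "kwargs": {"increments": [[[0,0,1,0],[0,0,4,0],[0,0,8,0],[0,0,12,0],[0,0,16,0],[0,0,19,0],[0,0,20,0]]]}}

```text
time: 18.05
tcp_pos: [0.4109, -0.3307, 0.3555]
tcp_rot: [0.557, 0.831, -0.0, 0.001]
contact_force: [0.2, 0.4, -3.5]
finger_gap: 0.404
grasp_force: 60.3
```

Request:
{"fn": "drive_tool", "kwargs": {"increments": [[[0.5,2,0,-1],[1.6,6,0,-2],[2.9,11,0,-3.5],[4.3,16,0,-5],[5.6,21,0,-6.5],[7,26,0,-8],[8.3,31,0,-9.5],[9.7,36,0,-11],[11,41,0,-12.5],[12.3,46,0,-12.5],[13.5,50,0,-12.5],[14.2,52.8,0,-12.5]]]}}

```text
time: 19.55
tcp_pos: [0.552, 0.1997, 0.3516]
tcp_rot: [0.644, 0.765, -0.001, -0.001]
contact_force: [0.5, -0.9, -3.2]
finger_gap: 0.407
grasp_force: 60.4
```

Request:
{"fn": "drive_tool", "kwargs": {"increments": [[[0.2,0.9,0,0],[0.2,0.9,0,0],[0.2,0.9,0,0],[0.2,0.9,0,0]]]}}

```text
time: 20.05
tcp_pos: [0.5544, 0.2054, 0.354]
tcp_rot: [0.645, 0.764, -0.0, 0.0]
contact_force: [0.3, -0.5, -3.1]
finger_gap: 0.406
grasp_force: 60.5
```

```bash
python3 - <<'E'
from h import *
np.set_printoptions(precision=4,suppress=True)
s=bot.observe();print(s["time"],s["tcp_pos"],s["tcp_rot"],s["contact_force"],s["finger_gap"])
q=s["tcp_rot"];print("closing",np.degrees(2*np.arctan2(q[1],q[0]))-90)
a=bot.grab_frame("scene");b=bot.grab_frame("wrist")
# can outline as held, expected at TCP xy, yaw 9.8
im=np.vstack([cv2.resize(b["frame"],(400,300)),cv2.resize(a["frame"][100:340,160:480],(400,300))])
cv2.imwrite("pics/w4.png",im[:,:,::-1])
E
```

```text
20.05 [0.5544 0.2054 0.354 ] [ 0.6448  0.7644 -0.      0.0001] [ 0.2702 -0.5465 -3.0688] 0.4063539576242429
closing 9.703956751197367
```

View pics/w4.png

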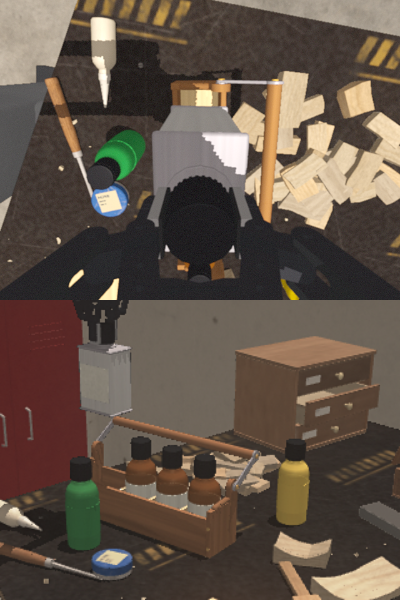

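The three amber bottles stand in the square cells, and the can hangs upright over the long cell, square to the tote. I lower it.

Request:
{"fn": "drive_tool", "kwargs": {"increments": [[[0,0.1,-2,0],[0,0.1,-5,0],[0,0.1,-8,0],[0,0.1,-10.5,0],[0,0.1,-12.5,0],[0,0.1,-13.7,0],[0,0.1,-14.5,0],[0,0.1,-15,0],[0,0.1,-15,0]]]}}

```text
time: 21.28
tcp_pos: [0.5545, 0.2075, 0.2039]
tcp_rot: [0.644, 0.765, 0.0, 0.0]
contact_force: [-1.1, -0.6, -2.5]
finger_gap: 0.406
grasp_force: 60.6
```

Request:
{"fn": "drive_tool", "kwargs": {"increments": [[[0,0,-0.7,0],[0,0,-1.4,0],[0,0,-2.1,0],[0,0,-2.8,0],[0,0,-3.4,0],[0,0,-3.9,0],[0,0,-4.3,0],[0,0,-4.6,0],[0,0,-4.6,0]]]}}

```text
time: 22.4
tcp_pos: [0.5543, 0.2074, 0.1576]
tcp_rot: [0.644, 0.765, -0.0, -0.0]
contact_force: [-0.1, 0.5, -3.5]
finger_gap: 0.405
grasp_force: 60.6
```

Request:
{"fn": "drive_tool", "kwargs": {"increments": [[[0,0,-0.2,0],[0,0,-0.3,0],[0,0,-0.4,0],[0,0,-0.45,0],[0,0,-0.45,0]]]}}

```text
time: 23.02
tcp_pos: [0.5545, 0.2075, 0.1541]
tcp_rot: [0.644, 0.765, 0.0, 0.0]
contact_force: [-3.0, -0.1, 5.8]
finger_gap: 0.402
grasp_force: 61.4
```

Request:
{"fn": "drive_tool", "kwargs": {"increments": [[[0,0,0,0],[0,0,0,0],[0,0,0,0],[0,0,0,0],[0,0,1,0],[0,0,3,0],[0,0,6,0],[0,0,10,0],[0,0,14,0],[0,0,18,0],[0,0,20,0],[0,0,20,0]]], "claw": -1}}

```text
time: 24.52
tcp_pos: [0.5551, 0.2076, 0.3559]
tcp_rot: [0.644, 0.765, 0.002, 0.002]
contact_force: [0.1, 0.7, 0.1]
finger_gap: 0.997
grasp_force: 0.0
```

```bash
python3 - <<'E'
from h import *
np.set_printoptions(precision=4,suppress=True)
s=bot.observe();print(s["time"],s["tcp_pos"],s["joint_positions"])
a=bot.grab_frame("top")
A=cv2.resize(a["frame"][190:280,200:345],None,fx=4.5,fy=4.5,interpolation=cv2.INTER_CUBIC)[:,:,::-1].copy()
c=np.array([.5735,.1003]);y=np.radians(9.8);R=np.array([[np.cos(y),-np.sin(y)],[np.sin(y),np.cos(y)]])
for v in(.108,.023,-.049,-.121):
    m=c+R@[0,v];t=np.linspace(0,6.28,40)
    cv2.polylines(A,[np.int32([((proj(a,(m[0]+.018*np.cos(q),m[1]+.018*np.sin(q),.166))+.4-[200,190])*4.5) for q in t])],True,(255,255,0),1)
for th in(1.5,1.2,.9,.6,.3,0):
    g=np.arctan2(.066,-.029)-th;bx,bz=.029+.072*np.cos(g),.112+.072*np.sin(g);m=c+R@[bx,0];print(th,bx,bz,m)
cv2.imwrite("pics/t5.png",A)
E
```

```text
24.525 [0.5551 0.2076 0.3559] [ 0.1699  0.29    1.2467  0.      1.6    -0.001 ]
1.5 0.09270346517981605 0.14555396435719575 [0.6649 0.1161]
1.2 0.07994237028887505 0.1628809877002318 [0.6523 0.1139]
0.9 0.0626307451792049 0.17566296394836944 [0.6352 0.111 ]
0.6 0.042314985763483984 0.18275811723129876 [0.6152 0.1075]
0.3 0.020809838324883506 0.1835326586374046 [0.594  0.1038]
0 3.62936363622543e-05 0.17791740068965833 [0.5735 0.1003]
```

View pics/t5.png

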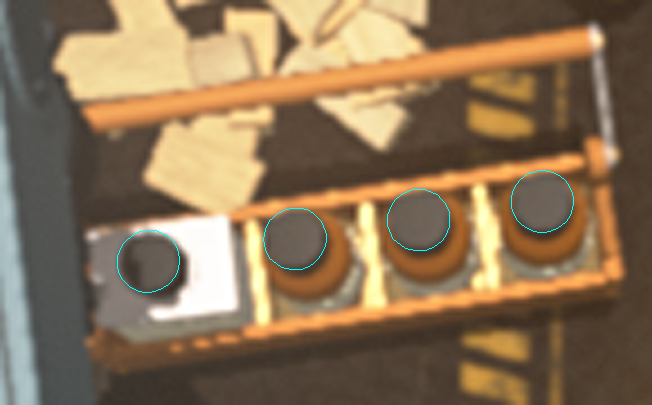

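All four caps sit in the predicted circles: the can at (148,261) and the bottles at (295,239), (418,220) and (541,201). The bar is still open. I close the gripper and go behind the bar to push it from +x, between the two middle caps.

Request:
{"fn": "drive_tool", "kwargs": {"increments": [[[1,-0.5,0,0],[3.5,-2,0,0],[7,-4,0,0],[10.5,-6,0,0],[14,-8,-1,0],[16,-9.2,-4,0],[16.5,-9.5,-8,0],[16.5,-9.5,-12,0],[16.5,-9.5,-16,0],[16.5,-9.5,-18.5,0],[16.5,-9.5,-19.8,0],[16.5,-9.5,-19.8,0]]], "claw": 1}}

```text
time: 26.08
tcp_pos: [0.7189, 0.1121, 0.1535]
tcp_rot: [0.644, 0.765, -0.001, -0.001]
contact_force: [0.2, -0.5, 1.0]
finger_gap: 0.001
grasp_force: 0.0
```

Request:
{"fn": "drive_tool", "kwargs": {"increments": [[[-1,-0.2,0,0],[-2,-0.3,0,0],[-3,-0.5,0,0],[-3.6,-0.6,0.4,0],[-4.2,-0.7,0.8,0],[-4.8,-0.8,1.2,0],[-5.4,-0.9,1.6,0],[-6,-1,2,0],[-6.6,-1.1,2.3,0],[-7.2,-1.2,2.6,0],[-7.2,-1.2,2.6,0]]]}}

```text
time: 27.45
tcp_pos: [0.6483, 0.1004, 0.1832]
tcp_rot: [0.644, 0.765, 0.001, 0.002]
contact_force: [3.9, 0.6, 3.3]
finger_gap: -0.0
grasp_force: 1.9
```

```bash
python3 - <<'E'
from h import *
np.set_printoptions(precision=4,suppress=True)
a=bot.grab_frame("scene");save(a,"s6",(200,140,420,320),3.3)
E
```

```text
(no output)
```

View pics/s6.png

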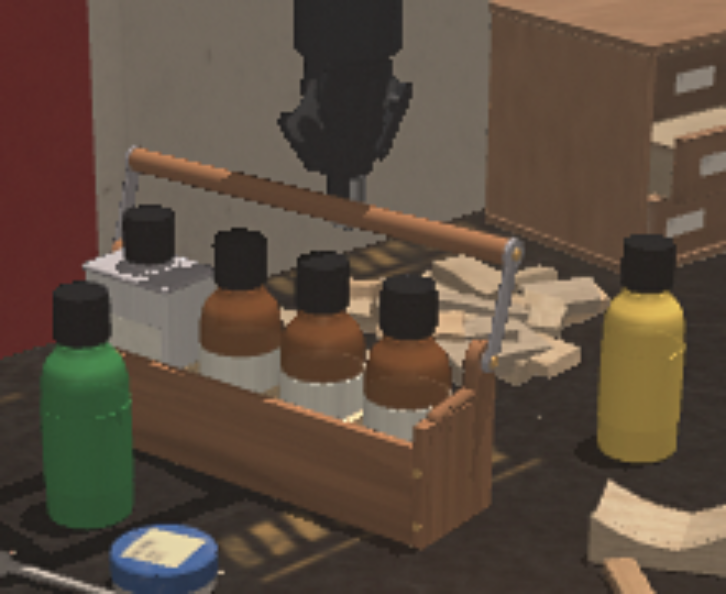

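The bar is on the move, about half shut, with the fingers behind it at (345,190) in the crop. I keep pushing.

Request:
{"fn": "drive_tool", "kwargs": {"increments": [[[-0.6,-0.1,0.3,0],[-1.2,-0.2,0.6,0],[-1.8,-0.3,0.9,0],[-2.4,-0.4,1,0],[-3,-0.5,1,0],[-3.5,-0.6,1,0],[-4,-0.7,1,0],[-4.4,-0.75,1,0],[-4.6,-0.8,1,0],[-4.6,-0.8,1,0]]]}}

```text
time: 28.75
tcp_pos: [0.6011, 0.0924, 0.1914]
tcp_rot: [0.644, 0.765, -0.0, -0.0]
contact_force: [0.6, 0.7, -0.0]
finger_gap: -0.003
grasp_force: 0.3
```

Request:
{"fn": "drive_tool", "kwargs": {"increments": [[[-0.2,0,0,0],[-0.4,-0.1,0,0],[-0.6,-0.1,0,0],[-0.6,-0.1,0,0]]]}}

```text
time: 29.25
tcp_pos: [0.5961, 0.0914, 0.1916]
tcp_rot: [0.644, 0.765, 0.001, 0.001]
contact_force: [4.5, 0.6, -1.6]
finger_gap: -0.0
grasp_force: 2.0
```

Request:
{"fn": "drive_tool", "kwargs": {"increments": [[[-0.2,0,0,0],[-0.4,-0.1,0,0],[-0.4,-0.1,0,0]]]}}

```text
time: 29.62
tcp_pos: [0.5954, 0.091, 0.1927]
tcp_rot: [0.644, 0.765, 0.004, 0.003]
contact_force: [13.3, 3.6, -3.3]
finger_gap: -0.005
grasp_force: 5.8
```

The force climbs while the tool hardly moves, so the bar is at its stop. I back off and check.

Request:
{"fn": "drive_tool", "kwargs": {"increments": [[[1,0.2,0,0],[3,0.5,0,0],[6,1,2,0],[8,1.5,6,0],[8,1.5,11,0],[8,1.5,16,0],[8,1.5,20,0],[8,1.5,20,0],[8,1.5,20,0]]]}}

```text
time: 30.75
tcp_pos: [0.6708, 0.1055, 0.3901]
tcp_rot: [0.644, 0.765, -0.001, -0.001]
contact_force: [-0.0, 0.9, -0.3]
finger_gap: -0.003
grasp_force: 0.0
```

```bash
python3 - <<'E'
from h import *
np.set_printoptions(precision=4,suppress=True)
s=bot.observe();print(s["time"],s["tcp_pos"],s["contact_force"])
a=bot.grab_frame("scene")
im=cv2.resize(a["frame"][140:320,200:420],None,fx=3.3,fy=3.3,interpolation=cv2.INTER_CUBIC)[:,:,::-1].copy()
c=np.array([.5735,.1003]);y=np.radians(9.8);R=np.array([[np.cos(y),-np.sin(y)],[np.sin(y),np.cos(y)]])
for th,col in((0,(255,255,0)),(.15,(0,0,255))):
    g=np.arctan2(.066,-.029)-th;bx,bz=.029+.072*np.cos(g),.112+.072*np.sin(g)
    P=[(proj(a,(*(c+R@[bx,v]),bz))-[200,140])*3.3 for v in(-.166,.166)];cv2.polylines(im,[np.int32(P)],False,col,1)
cv2.imwrite("pics/s7.png",im)
E
```

```text
30.75 [0.6708 0.1055 0.3901] [-0.0097  0.9277 -0.3053]
```

View pics/s7.png

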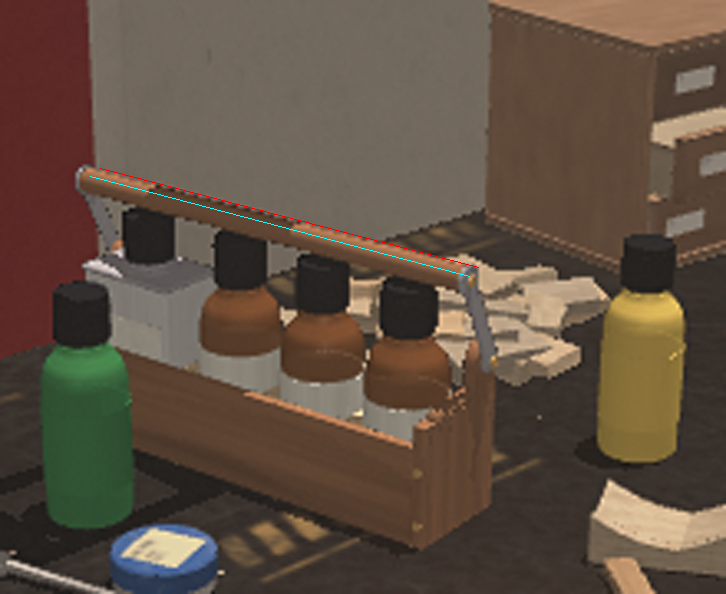

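The bar from (82,178) to (468,272) lies along the predicted shut line over the four caps. All the containers stand upright and the arm is clear, so I hand in.

```bash
python3 -c "
from cell import bot
print(bot.sign_off())"
```

```text
the job is handed in; nothing more can be done
None
```

The oil bottle is in the empty square cell, the can is in the long cell, and the hold-down bar is pushed to its stop over the caps; I handed the job in at about 31 s, and the sign-off returned no verdict.

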